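# Close a specimen washing cassette and lift it off its drip tray

### The job

Close the specimen washing cassette: lower its loose steel cover, folded edges up and without dropping it, over the blue lifting bar until it lies flat on the rim all round, and let go of it. Then take the cassette by the lifting bar, lift it with cover and specimens, never tipping it, and finish while still holding it level and still in the air above the drip tray, its feet at least 10 cm above the bench. Leave the red specimen, the round test block and the loupe where they are.

Things in the scene. Friction and masses are not known exactly. Their poses are not given: they have to be found in the camera images.
- drip_tray: shallow white plastic tray, 110 x 170 x 12 mm, fixed to the bench; origin under its centre; x across it (110 mm), y along it (170 mm), z up. Its inner floor is 3 mm above its underside; walls 3 mm. The cassette stands in it
- cassette: loose stainless frame, 52 mm (x) by 122 mm (y), rim 31 mm above its feet, about 0.5 kg loaded. Origin under its centre, level with its feet; z up. The lifting bar rises from its middle; two round specimens, green and cream, sit loose in seats 34 mm to either side of it along y, 7 mm above the feet, tops below the rim
- lifting_bar: the upright bar fixed in the middle of the cassette, same origin and axes as the cassette: 26 mm wide along x, 12 mm thick along y, round edges and round top; its top is 78 mm above the feet, the upper 38 mm are blue. Grip it across its 12 mm thickness (fingers closing along the cassette's y)
- bar_grip (a point): point on the axis of the lifting bar to grip at, 58 mm above the cassette's feet and 24 mm above the upper face of the seated cover's plate (12 mm above the tops of its folded edges); axes as the cassette
- cassette_rim (a point): centre of the cassette at the height of its rim, 31 mm above its feet; axes as the cassette; the underside of the cover lies here when it is seated
- cover: loose stainless cover, about 120 g: a 3 mm plate, 56 mm (x) by 122 mm (y), its long edges folded up to 15 mm above the underside (2.5 mm thick, 56 mm over the outsides, 96 mm long). Origin under its centre, z up. Middle slot 29 mm (x) by 15 mm (y) fits the lifting bar with 1.5 mm play a side; either way round is right. Two round windows. Starts flat on the bench, edges up
- cover_mid (a point): centre of the cover, 7.5 mm above its underside; axes as the cover. Grip the cover here across its folded edges (56 mm, fingers closing along its x); when it is seated the bar stands between the fingers, to 44 mm above the plate's upper face
- cover_under (a point): centre of the cover's underside; axes as the cover
- mount_k3: the dark green specimen, a cylinder 30 mm across and 16 mm high, in a seat of the cassette; origin under its centre
- mount_a4: the cream specimen, a cylinder 30 mm across and 22 mm high, in the other seat of the cassette; origin under its centre
- mount_k2: bystander: red cylindrical specimen, 32 mm across, 18 mm high, standing on the bench; origin under its centre
- test_block_a: bystander: round steel test block, 64 mm across, 13 mm high, lying on the bench; origin under its centre
- loupe: bystander: black loupe, 39 mm across, 34 mm high, standing on the bench; origin under its centre

How it is judged:
By the outcome, as a careful person would: the job done as asked, in the order asked, and still so for the second after the job is handed in, while the arm keeps its last pose, push and grip.
It also fails if it takes over 58 s, if anything falls off the work surface, if the arm or the gripper's body presses on something with over 40 N, if the wrist force passes 120 N, or if a joint passes its speed limit or range.

### The arm

A 6-joint arm with a two-finger parallel gripper is mounted at the origin on a cart in front of the work surface, level with it; the furniture and walls round the work are solid. World frame = base frame: x ahead of the robot, y to its left, z up, the work surface at z = 0. Lengths are in mm, angles in rad, forces in N, time in s.
With the tool pointing down it reaches from about 300 to 875 mm from the base axis. Payload 6.4 kg.
Tool frame: the origin (TCP) lies at the very end of the fingers, on their centre line; the grasp point (between the pads) lies 19 mm behind it (robot.pinch_z is the distance from the TCP to the grasp point, in mm); y points along the fingers, x is the direction in which the jaws open and shut, and the axes are right-handed (so a half turn about y gives the same grasp; the last joint's range is limited). The gripper opens to 88 mm and grips with 3 to 60 N. Pads are 18 mm wide; open, the fingers measure 123 mm over their backs; the gripper's body (75 mm by 187 mm) begins 45 mm behind the grasp point.
Start: joints at [-1.398, 0.181, 1.607, -0, 1.354, -0.206], TCP at [212.655, -534.246, 238.714] pointing down, gripper open.
Joint ranges: [-2.99, 2.99], [-0.89, 2.07], [0.3, 2.58], [-1.14, 4.28], [0, 2.63], [-3.12, 3.12]. Speed limits (rad/s): [2.57, 2.57, 3.01, 3.14, 3.14, 3.14].

### API

Orientations are given as a unit quaternion [w, x, y, z].
In Python, from rig import robot, capture, calibration gives the robot as it stands.
- The arm moves only by the shell command python3 -m crank 'ROWS' [FORCE]. ROWS is JSON, a list of rows, each a list of 3 entries, a list of its own where there are three numbers: the closure, from -1 (fully open) to 1 (shut), then the shift along the tool's x, y, z in m, then the turn about the tool's y in degrees. A call has 1 to 5 rows; each row shifts and turns the commanded pose from where the row before left it, along the tool's axes as they then stand; what a row does not reach is not made up. A row lasts 1/12 s, in which the tool goes at most 41.7 mm and 7.16 degrees, less where a joint would pass 70% of its speed; a pose out of reach is approached as far as the arm can. A call with a gripper value outside its range is refused whole. The fingers move at their own pace and stop on an object; FORCE is the grip in N (left out, the last holds). Time passes only in rows, so rows that do not move let the fingers close. It gives the time, the measured TCP pose, the force and the opening at its end, in the units of the state.
- robot.read_state(): the state, without advancing time (a new reading comes with each control period).
- capture(name): name is "scene" or "side" or "wrist"; returns the picture (480x640x3 uint8, blue, green, red); there is no depth.
- calibration(name): a dict with "intrinsics" (3x3 intrinsics, pixels), "k1" (the pictures are not rectified: a ray, as slopes to the right and down, at radius r is drawn at 1 + k1 r^2 times it, then the intrinsics apply), "R" (3x3) and "t" (3): a world point X has camera coordinates R X + t. Camera axes: x right, y down, z forward; pixel columns grow to the right and rows downward; lengths in mm; the calibration is good to about 2 mm. A picture is of the moment at which its call begins: read the wrist's pose just before it. calibration takes no time and is no camera call; for the wrist camera it gives the pose at the moment of the call.
- robot.sign_off(): hands the job in, once; it reports no verdict.
The state is a dict: "time": time; "qpos": joint angles; "joint_velocities": joint speeds; "effort": joint torques, N m; "eef_pos": TCP position; "orientation": TCP orientation; "force": force on the tool from outside, world axes, zero at the start; "ft_torque": the same for the moment, N m; "gripper_width": finger opening in mm.
Only numpy, scipy, OpenCV 4.12 (cv2) and the standard library are available. Lean on these libraries where they do the work, as an engineer would, in place of code of your own. Each camera call takes 0.05 s, during which the arm holds its last target. There are 200 camera calls.

## Working session

There is one attempt and no reset: what is moved stays moved. The work goes in short steps, Python scripts to look and compute and a shell command to move; the robot and the scene stay as the last step left them, time stands still between calls to the robot, and variables do not carry over. Pictures are saved under pics/ and viewed, about 8 in all and at most 12, crops included, and the job is handed in when it is done.

```bash
ls; mkdir -p pics; python3 - <<'E'
from rig import robot,capture,calibration
import cv2,numpy as np
print(robot.read_state(), robot.pinch_z)
for n in ["scene","side","wrist"]:
    c=calibration(n); print(n,np.round(c["intrinsics"],1).tolist(),c["k1"],np.round(c["R"],3).tolist(),np.round(c["t"],1).tolist())
    cv2.imwrite(f"pics/{n}0.png",capture(n))
E
```

```text
pics
{'time': 0.0, 'qpos': array([-1.39828318e+00,  1.81514614e-01,  1.60795077e+00,  1.56872795e-05,
        1.35379265e+00, -2.06282888e-01]), 'joint_velocities': array([-0.00107691, -0.00070716, -0.00160363,  0.0004933 , -0.00043604,
       -0.00016793]), 'effort': array([ 6.36742079e-04, -4.33870268e+01, -3.41839743e+01,  7.01063289e-02,
        3.84592800e-02, -1.30756926e-04]), 'eef_pos': array([ 212.5773659 , -533.71707781,  237.85265444]), 'orientation': array([ 0.58561893, -0.58476478,  0.39733123, -0.39652051]), 'force': array([-0.67160385,  0.63414975, -0.40211512]), 'ft_torque': array([-0.06400495, -0.02470747,  0.00812026]), 'gripper_width': 88.32071921562273} 18.700000000000003
scene [[458.6, 0.0, 323.3], [0.0, 458.6, 234.8], [0.0, 0.0, 1.0]] -0.0387919136420286 [[-0.75, -0.661, 0.008], [-0.335, 0.37, -0.867], [0.57, -0.653, -0.499]] [476.2, 208.5, 707.9]
side [[575.7, 0.0, 319.2], [0.0, 575.7, 236.5], [0.0, 0.0, 1.0]] -0.1773508103660869 [[0.994, -0.108, 0.01], [-0.055, -0.58, -0.813], [0.093, 0.808, -0.582]] [-562.2, 154.3, 792.6]
wrist [[414.0, 0.0, 323.3], [0.0, 414.0, 244.7], [0.0, 0.0, 1.0]] -0.09234662559006945 [[0.37, -0.929, -0.001], [-0.889, -0.354, 0.29], [-0.27, -0.106, -0.957]] [-574.8, -39.4, 389.7]
```

View pics/scene0.png

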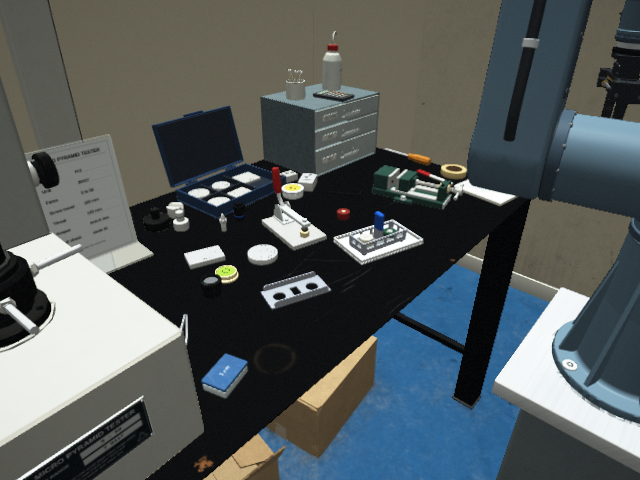

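View pics/side0.png

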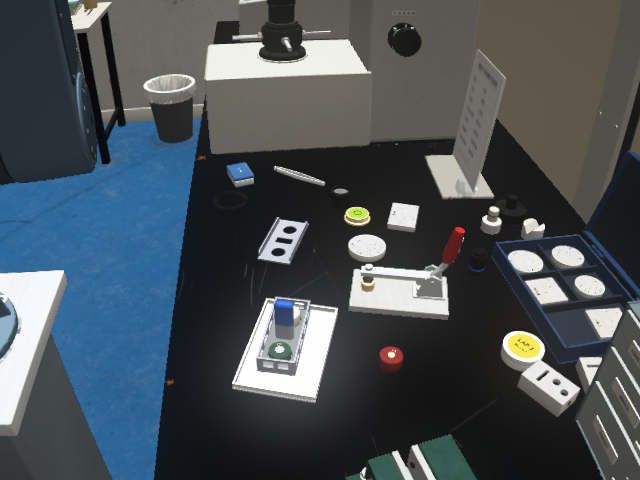

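The scene camera shows the cover (flat, edges up) near (295,289) and the cassette in its tray near (378,238). In the side camera the cover is near (284,240), the cassette near (284,345) and its blue bar top at (284,303).

```bash
cat > h.py <<'E'
import numpy as np,cv2
from scipy.spatial.transform import Rotation as Rn
from rig import robot,capture,calibration
def dist(c): return np.array([c["k1"],0,0,0,0.])
def proj(c,X):
    X=np.atleast_2d(np.asarray(X,float))
    return cv2.projectPoints(X,cv2.Rodrigues(np.array(c["R"]))[0],np.array(c["t"],float),np.array(c["intrinsics"]),dist(c))[0][:,0]
def onplane(c,uv,z):
    n=cv2.undistortPoints(np.array(uv,float).reshape(-1,1,2),np.array(c["intrinsics"]),dist(c))[:,0]
    R=np.array(c["R"]);C=-R.T@np.array(c["t"])
    d=np.c_[n,np.ones(len(n))]@R
    return C+d*((z-C[2])/d[:,2])[:,None]
def tool():
    s=robot.read_state();w,x,y,z=s["orientation"]
    return np.array(s["eef_pos"]),Rn.from_quat([x,y,z,w]).as_matrix()
E
python3 - <<'E'
from h import *
np.set_printoptions(precision=1,suppress=True)
s=calibration("side");c=calibration("scene")
print(onplane(s,[(259,260),(291,263),(308,222),(277,219)],8))
print(onplane(s,[(284,240)],3),onplane(c,[(295,290)],3))
print("tray",onplane(s,[(235,388),(316,398),(337,308),(265,299)],12))
print("bar",onplane(s,[(285,302)],81),onplane(c,[(379,213)],81))
p,R=tool();print(p);print(np.round(R,3))
E
```

```text
[[480.9 142.6   8. ]
 [533.  129.7   8. ]
 [571.7 246.1   8. ]
 [516.4 261.    8. ]]
[[525.6 201.7   3. ]] [[526.4 204.4   3. ]]
tray [[ 443.3 -126.8   12. ]
 [ 544.9 -152.2   12. ]
 [ 593.1   10.8   12. ]
 [ 487.7   40.9   12. ]]
bar [[514.5 -44.9  81. ]] [[510.1 -38.4  81. ]]
[ 212.6 -533.8  238. ]
[[ 0.4 -0.   0.9]
 [-0.9  0.   0.4]
 [-0.  -1.   0. ]]
```

```bash
python3 -m crank '[[-1,[0,0,0],-7],[-1,[0,0,0],-7],[-1,[0,0,0],-7],[-1,[0,0,0],-7],[-1,[0,0,0],-7]]' 20
python3 -m crank '[[-1,[0,0,0],-7],[-1,[0,0,0],-7],[-1,[0.0095,0,0.040],-1],[-1,[0.0095,0,0.040],0],[-1,[0.0095,0,0.040],0]]'
python3 -m crank '[[-1,[0.0095,0,0.040],0],[-1,[0.0095,0,0.040],0],[-1,[0.0095,0,0.040],0],[-1,[0.0095,0,0.040],0],[-1,[0.0095,0,0.040],0]]'
python3 -m crank '[[-1,[0.0095,0,0.040],0],[-1,[0.0095,0,0.040],0],[-1,[0.0095,0,0.040],0],[-1,[0.0095,0,0.040],0],[-1,[0.0095,0,0.030],0]]'
python3 -m crank '[[-1,[0,0,0.01],0],[-1,[0,0,0],0],[-1,[0,0,0],0]]'
python3 - <<'E'
from h import *
p,R=tool();print(p,R.round(3))
cv2.imwrite("pics/w1.png",capture("wrist"))
E
```

```text
time: 0.57
eef_pos: [212.6, -534.0, 238.3]
orientation: [0.678, -0.678, 0.201, -0.2]
force: [-0.7, -0.9, 0.6]
gripper_width: 87.9
time: 0.98
eef_pos: [278.1, -428.4, 238.0]
orientation: [0.698, -0.698, 0.113, -0.113]
force: [0.5, 0.4, 0.6]
gripper_width: 88.3
time: 1.4
eef_pos: [386.4, -252.7, 238.7]
orientation: [0.698, -0.698, 0.113, -0.113]
force: [0.4, -0.2, 0.0]
gripper_width: 88.0
time: 1.82
eef_pos: [491.3, -86.1, 238.7]
orientation: [0.698, -0.698, 0.112, -0.112]
force: [-0.3, 0.8, -1.0]
gripper_width: 88.2
time: 2.07
eef_pos: [493.3, -79.7, 238.3]
orientation: [-0.698, 0.698, -0.112, 0.112]
force: [-0.1, 0.5, -0.6]
gripper_width: 88.0
[493.30188867 -79.70534048 238.3495126 ] [[ 0.95  -0.001  0.313]
 [-0.313 -0.     0.95 ]
 [-0.001 -1.    -0.001]]
```

View pics/w1.png

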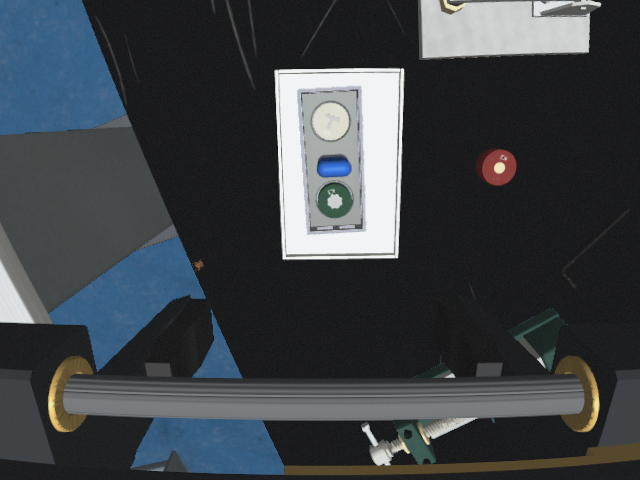

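Wrist view: the cassette rim corners are near (298,90), (358,87), (366,230) and (308,234). The blue bar top is at (334,165), so the cassette is turned about 3.5° from the tool. Next I compute its pose and move on to view the cover.

```bash
python3 - <<'E'
from h import *
np.set_printoptions(precision=1,suppress=True)
c=calibration("wrist")
P=onplane(c,[(298,90),(358,87),(366,230),(308,234)],34);print(P,P.mean(0))
for a,b in [(3,0),(2,1),(0,1),(3,2)]:
    d=P[b]-P[a];print(np.linalg.norm(d),np.degrees(np.arctan2(d[1],d[0])))
im=cv2.imread("pics/w1.png").astype(int);m=(im[:,:,0]-im[:,:,2]>90)&(np.indices(im.shape[:2])[0]<200)&(np.indices(im.shape[:2])[1]>280)
v,u=np.nonzero(m);print(u.min(),u.max(),v.min(),v.max(),u.mean(),v.mean())
E
python3 -m crank '[[-1,[-0.0095,0.007,0.038],0],[-1,[-0.0095,0.007,0.038],0],[-1,[-0.0095,0.007,0.038],0],[-1,[-0.0095,0.007,0.038],0],[-1,[-0.0095,0.007,0.038],0]]'
python3 -m crank '[[-1,[-0.0095,0.005,0.034],0],[-1,[0,0,0.01],0],[-1,[0,0,0],0],[-1,[0,0,0],0]]'
python3 - <<'E'
from h import *
p,R=tool();print(p)
cv2.imwrite("pics/w2.png",capture("wrist"))
E
```

```text
[[ 505.2   19.2   34. ]
 [ 551.7    6.3   34. ]
 [ 523.5 -109.6   34. ]
 [ 474.1  -97.1   34. ]] [513.6 -45.3  34. ]
120.36946172349083 75.00394698783074
119.25691059723111 76.30229307415648
48.2463429300229 -15.488643099835265
50.95194618618781 -14.176952104490654
318 350 161 176 333.8344370860927 168.45916114790288
time: 2.53
eef_pos: [508.3, 115.1, 203.6]
orientation: [-0.698, 0.698, -0.113, 0.114]
force: [0.6, -0.6, -0.2]
gripper_width: 88.1
time: 2.87
eef_pos: [513.4, 158.8, 198.8]
orientation: [-0.698, 0.698, -0.113, 0.113]
force: [0.5, -0.0, -0.2]
gripper_width: 88.2
[513.36375901 158.81634408 198.77675245]
```

View pics/w2.png

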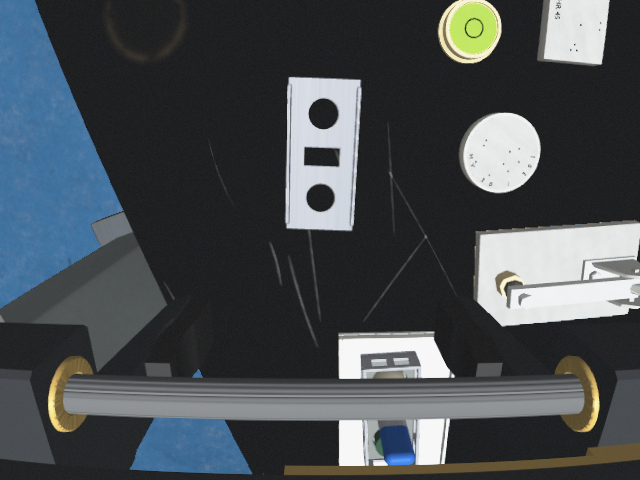

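Wrist view: the cover plate corners are near (290,77), (360,79), (352,230) and (286,228). The windows are at (323,113) and (320,198), and the slot centre at (322,156).

```bash
python3 - <<'E'
from h import *
np.set_printoptions(precision=1,suppress=True)
c=calibration("wrist")
im=cv2.imread("pics/w2.png");g=cv2.cvtColor(im,cv2.COLOR_BGR2GRAY)
roi=g[70:240,270:375]
_,b=cv2.threshold(roi,90,255,cv2.THRESH_BINARY)
ct,h=cv2.findContours(b,cv2.RETR_CCOMP,cv2.CHAIN_APPROX_NONE)
for i,k in enumerate(ct):
    if cv2.contourArea(k)>150:
        k=k+np.array([270,70]);m=cv2.moments(k);uv=(m["m10"]/m["m00"],m["m01"]/m["m00"])
        r=cv2.minAreaRect(onplane(c,k.reshape(-1,2),3)[:,:2].astype(np.float32))
        print(h[0][i][3],cv2.contourArea(k),uv,onplane(c,[uv],3),r)
P=onplane(c,[(290,77),(360,79),(352,230),(286,228)],2);print(P,P.mean(0))
for a,b in [(3,0),(2,1),(0,1),(3,2)]:
    d=P[b]-P[a];print(np.linalg.norm(d),np.degrees(np.arctan2(d[1],d[0])))
p,R=tool();print(p,np.degrees(np.arctan2(R[1,0],R[0,0])))
E
```

```text
-1 10663.0 (321.63517146519115, 152.37254993904153) [[528.4 205.3   3. ]] ((527.2279663085938, 202.1315460205078), (122.8678207397461, 58.52336502075195), 69.29076385498047)
0 621.5 (319.947170823277, 197.39045320461247) [[515.4 170.6   3. ]] ((515.1974487304688, 170.67446899414062), (23.234708786010742, 23.776662826538086), 26.561737060546875)
0 656.0 (321.2233231707317, 156.47510162601625) [[527.  202.3   3. ]] ((527.01953125, 202.3270721435547), (15.756278038024902, 29.627321243286133), 69.42150115966797)
0 737.0 (322.9423337856174, 113.4572591587517) [[539.1 234.    3. ]] ((539.07470703125, 233.89772033691406), (23.885204315185547, 23.808433532714844), 26.116348266601562)
[[523.4 268.5   2. ]
 [574.9 249.9   2. ]
 [532.4 135.    2. ]
 [479.3 154.5   2. ]] [527.5 202.    2. ]
122.21460994733076 68.86516521805
122.44078793006278 69.69227609149864
54.757163753149726 -19.925867718850423
56.520293534496076 -20.17997227407279
[513.4 158.4 198.9] -18.39209837923886
```

```bash
python3 -m crank '[[-1,[-0.001,0.015,0.023],2.3],[-1,[0,0.035,0.023],0],[-1,[0,0.040,0],0],[-1,[0,0.040,0],0],[-1,[0,0.020,0],0]]'
python3 -m crank '[[-1,[0,0,0],0],[-1,[0,0,0],0],[-1,[0,0,0],0]]'
python3 - <<'E'
from h import *
np.set_printoptions(precision=2,suppress=True)
p,R=tool();print(p,np.degrees(np.arctan2(R[1,0],R[0,0])),"tool delta to cover",R.T@(np.array([527,202.2,4])-p))
cv2.imwrite("pics/w3.png",capture("wrist"))
E
```

```text
time: 3.33
eef_pos: [525.3, 201.2, 44.7]
orientation: [-0.695, 0.696, -0.129, 0.125]
force: [-0.2, -0.0, -0.2]
gripper_width: 88.1
time: 3.58
eef_pos: [529.3, 202.8, 50.9]
orientation: [0.696, -0.695, 0.126, -0.128]
force: [0.5, 0.1, 1.0]
gripper_width: 88.3
[529.34 202.81  50.92] -20.706470366092628 tool delta to cover [-2.1  46.92 -1.47]
```

View pics/w3.png

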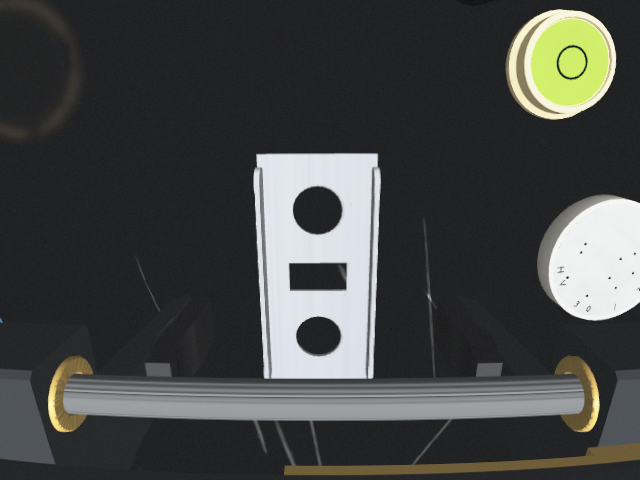

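The wrist view from z=51 shows the cover square to the tool, between the finger tips (u of about 190 and 455), with its slot at (318,277). I'll measure the slot again.

```bash
python3 - <<'E'
from h import *
np.set_printoptions(precision=2,suppress=True)
c=calibration("wrist");g=cv2.imread("pics/w3.png",0)
_,b=cv2.threshold(g[150:360,265:372],90,255,cv2.THRESH_BINARY_INV)
for k in cv2.findContours(b,cv2.RETR_CCOMP,cv2.CHAIN_APPROX_NONE)[0]:
    if 800<cv2.contourArea(k)<5000:
        r=cv2.minAreaRect(onplane(c,(k+[265,150]).reshape(-1,2),3)[:,:2].astype(np.float32));print(r)
p,R=tool();print(R.T@(np.array([527,202.2,4])-p),p)
E
```

```text
((516.0149536132812, 171.8199005126953), (22.06404685974121, 22.760038375854492), 69.23229217529297)
((527.579345703125, 203.539306640625), (13.98132610321045, 27.910558700561523), 69.2773666381836)
((539.3910522460938, 235.07810974121094), (22.475482940673828, 23.01536750793457), 69.2767105102539)
[-2.32 47.45 -2.01] [529.68 203.23  51.47]
```

```bash
python3 -m crank '[[-1,[-0.002,0.020,0],0],[-1,[0,0.018,0],0],[-1,[0,0.006,0],0],[-1,[0,0.003,0],0],[-1,[0,0,0],0]]' 25
python3 -m crank '[[-1,[0,0,0],0],[-1,[0,0,0],0]]'
python3 -m crank '[[1,[0,0,0],0],[1,[0,0,0],0],[1,[0,0,0],0],[1,[0,0,0],0],[1,[0,0,0],0]]' 25
python3 -m crank '[[1,[0,0,0],0],[1,[0,0,0],0],[1,[0,0,0],0],[1,[0,0,0],0],[1,[0,0,0],0]]'
```

```text
time: 4.05
eef_pos: [526.3, 204.6, 2.8]
orientation: [0.696, -0.696, 0.126, -0.127]
force: [-0.1, 0.8, 0.3]
gripper_width: 88.1
time: 4.22
eef_pos: [526.6, 204.8, 3.2]
orientation: [0.696, -0.695, 0.126, -0.127]
force: [-0.1, 0.4, 0.1]
gripper_width: 88.3
time: 4.63
eef_pos: [525.7, 204.7, 2.0]
orientation: [0.696, -0.696, 0.126, -0.126]
force: [-0.2, -0.8, 0.6]
gripper_width: 57.1
time: 5.05
eef_pos: [525.7, 204.7, 2.0]
orientation: [0.696, -0.696, 0.126, -0.127]
force: [1.2, 0.5, 1.9]
gripper_width: 55.7
```

```bash
python3 -m crank '[[1,[0,-0.004,0],0],[1,[0,-0.015,0],0],[1,[0,-0.030,0],0],[1,[0,-0.035,0],0],[1,[0,-0.035,0],-1]]'
python3 -m crank '[[1,[0,-0.020,0],-1.9],[1,[0,-0.004,0],-2],[1,[0,0,0],-1],[1,[0.0026,0,-0.016],0],[1,[0.0052,0,-0.032],0]]'
python3 -m crank '[[1,[0.0052,0,-0.032],0],[1,[0.0052,0,-0.032],0],[1,[0.0052,0,-0.032],0],[1,[0.0052,0,-0.032],0],[1,[0.0052,0,-0.032],0]]'
python3 -m crank '[[1,[0.0052,0,-0.032],0],[1,[0.0052,0,-0.032],0],[1,[0.0052,0,-0.032],0],[1,[0.0026,0,-0.016],0],[1,[0,0,0],0]]'
python3 -m crank '[[1,[0,0,0],0],[1,[0,0,0],0],[1,[0,0,0],0]]'
python3 - <<'E'
from h import *
p,R=tool();print(p,np.degrees(np.arctan2(R[1,0],R[0,0])))
cv2.imwrite("pics/w4.png",capture("wrist"));cv2.imwrite("pics/s4.png",capture("side"))
E
```

```text
time: 5.47
eef_pos: [524.2, 204.5, 121.3]
orientation: [-0.696, 0.697, -0.121, 0.119]
force: [1.5, 0.2, -1.6]
gripper_width: 55.8
time: 5.88
eef_pos: [520.0, 157.9, 144.0]
orientation: [0.702, -0.701, 0.09, -0.089]
force: [0.1, -1.1, -1.5]
gripper_width: 56.0
time: 6.3
eef_pos: [503.9, -6.2, 143.5]
orientation: [0.701, -0.701, 0.091, -0.089]
force: [1.3, -0.8, -1.4]
gripper_width: 55.7
time: 6.72
eef_pos: [493.6, -120.9, 143.8]
orientation: [-0.701, 0.701, -0.093, 0.091]
force: [-0.3, -0.1, -1.5]
gripper_width: 55.8
time: 6.97
eef_pos: [494.3, -116.6, 144.3]
orientation: [0.702, -0.701, 0.09, -0.09]
force: [0.4, 0.5, -1.9]
gripper_width: 55.9
[ 494.29962906 -116.63883309  144.28232751] -14.626208579569319
```

View pics/w4.png

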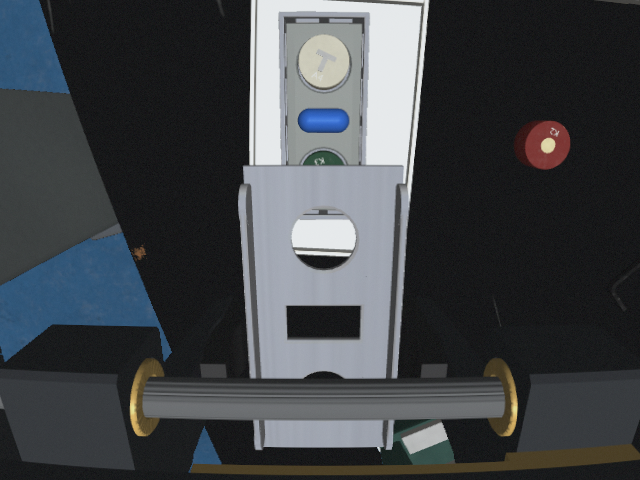

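The wrist view shows both together. The blue bar top is at (323,120), with the camera almost vertically above it. The slot of the held cover is at (323,322). I'll compute the relative offset in tool axes.

```bash
cat > rel.py <<'E'
from h import *
import sys
np.set_printoptions(precision=2,suppress=True)
def rel(f,slotroi,barroi):
    c=calibration("wrist");im=cv2.imread(f);g=cv2.cvtColor(im,cv2.COLOR_BGR2GRAY).astype(int);p,R=tool()
    print("tcp",p,"yaw",np.degrees(np.arctan2(R[1,0],R[0,0])))
    def pts(mask,roi,z):
        u0,v0,u1,v1=roi;m=mask[v0:v1,u0:u1].astype(np.uint8)
        k=max(cv2.findContours(m,cv2.RETR_EXTERNAL,cv2.CHAIN_APPROX_NONE)[0],key=cv2.contourArea)
        k=(k+[u0,v0]).reshape(-1,2);P=(onplane(c,k,z)-p)@R
        r=cv2.minAreaRect(P[:,[0,2]].astype(np.float32))
        print(" px",k.min(0),k.max(0)," tool x",P[:,0].min(),P[:,0].max()," z",P[:,2].min(),P[:,2].max()," rect",np.round(r[0],2),np.round(r[1],2),round(r[2],2))
        return P
    if slotroi: print("slot");pts(g<90,slotroi,p[2]+1)
    print("bar");pts((im[:,:,0].astype(int)-im[:,:,2]>60),barroi,76)
E
python3 - <<'E'
from rel import *
rel("pics/w4.png",(275,295,372,350),(285,95,362,145))
c=calibration("wrist");p,R=tool()
P=(onplane(c,[(280,13),(369,13)],34)-p)@R;print("rim far",P)
P=(onplane(c,[(240,186),(408,186),(256,447),(393,447)],p[2]+13)-p)@R;print("folds",P)
P=(onplane(c,[(244,167),(402,166),(256,448),(393,448)],p[2]+1)-p)@R;print("plate",P)
C=-np.array(c["R"]).T@c["t"];print((C-p)@R)
E
```

```text
tcp [ 494.61 -116.81  144.63] yaw -14.60043329284759
slot
 px [286 306] [360 338]  tool x -13.682299234313069 14.777467150676653  z -7.551690076466663 6.3731898381947945  rect [ 0.55 -0.59] [28.46 13.92] 0.04
bar
 px [298 109] [348 131]  tool x -12.034495786958386 13.01138669214816  z 69.54791194531491 80.26910559565233  rect [ 0.49 74.91] [25.05 10.72] 0.01
rim far [[-24.01 110.68 134.76]
 [ 26.63 110.65 134.79]]
folds [[-26.29 -12.97  54.42]
 [ 28.01 -13.    54.44]
 [-26.66 -13.   -51.28]
 [ 28.97 -13.03 -51.25]]
plate [[-26.97  -0.97  59.21]
 [ 28.01  -1.    59.57]
 [-29.16  -1.   -63.26]
 [ 31.57  -1.04 -63.23]]
[   0.62 -145.79   74.99]
```

```bash
python3 -m crank '[[1,[0,0,0.015],0],[1,[0,0,0.025],0],[1,[0,0,0.025],0],[1,[0,0.005,0.0107],0],[1,[0,0.015,0],0]]'
python3 -m crank '[[1,[0,0.018,0],0],[1,[0,0.012,0],0],[1,[0,0.004,0],0],[1,[0,0,0],0],[1,[0,0,0],0]]'
python3 -m crank '[[1,[0,0,0],0],[1,[0,0,0],0],[1,[0,0,0],0]]'
python3 - <<'E'
from rel import *
cv2.imwrite("pics/w5.png",capture("wrist"));s=capture("side");cv2.imwrite("pics/s5.png",s)
p,R=tool();print(p)
w=cv2.imread("pics/w5.png")[240:400,230:420]
a=cv2.resize(w,(570,480));b=cv2.resize(s[230:390,230:340],(0,0),fx=3,fy=3)[:480]
cv2.imwrite("pics/c5.png",np.hstack([a[:, :470],b]))
E
```

```text
time: 7.48
eef_pos: [515.8, -42.5, 126.5]
orientation: [-0.701, 0.702, -0.088, 0.091]
force: [0.8, 0.0, -1.8]
gripper_width: 55.9
time: 7.9
eef_pos: [514.0, -44.7, 91.1]
orientation: [-0.701, 0.701, -0.09, 0.09]
force: [1.2, 0.1, -1.0]
gripper_width: 55.5
time: 8.15
eef_pos: [514.4, -45.1, 91.7]
orientation: [-0.701, 0.701, -0.09, 0.091]
force: [0.8, 0.8, -1.9]
gripper_width: 55.8
[514.22 -45.03  91.45]
```

View pics/c5.png

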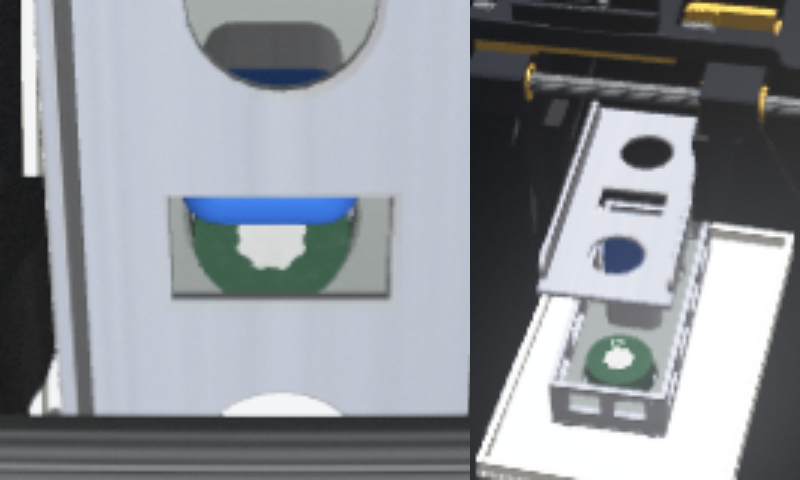

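The slot spans u 286–360 and v 306–338, with the blue bar visible in it at u 291–349 and its lower edge at v of about 314. The cover sits just above the bar. Now the numbers.

```bash
python3 - <<'E'
from rel import *
c=calibration("wrist");p,R=tool();print(p)
im=cv2.imread("pics/w5.png").astype(int)
m=(im[:,:,0]-im[:,:,2]>60)
for v in range(304,318,2):
    u=np.nonzero(m[v,270:380])[0]+270
    if len(u): print(v,u.min(),u.max(), [((onplane(c,[(u.min()-.5,v),(u.max()+.5,v)],z)-p)@R)[:,[0,2]].round(1).tolist() for z in (70,76,80)])
g=im.mean(2)
print(im[300:345:1,323].tolist())
print("slot row 322",[(u,int(g[322,u])) for u in list(range(282,292))+list(range(355,366))])
print(((onplane(c,[(286,306),(360,306),(286,338),(360,338)],p[2]+1)-p)@R)[:,[0,2]])
E
```

```text
[514.22 -45.03  91.45]
306 291 348 [[[-13.9, -4.3], [11.8, -4.3]], [[-13.4, -1.4], [11.4, -1.4]], [[-13.0, 0.5], [11.2, 0.5]]]
308 292 347 [[[-13.5, -5.3], [11.4, -5.3]], [[-13.0, -2.4], [11.0, -2.4]], [[-12.6, -0.5], [10.8, -0.5]]]
310 294 346 [[[-12.6, -6.2], [11.0, -6.2]], [[-12.1, -3.3], [10.6, -3.3]], [[-11.8, -1.4], [10.4, -1.4]]]
312 296 343 [[[-11.7, -7.2], [9.7, -7.2]], [[-11.3, -4.3], [9.3, -4.3]], [[-11.0, -2.3], [9.1, -2.3]]]
314 301 339 [[[-9.5, -8.2], [7.9, -8.2]], [[-9.1, -5.2], [7.6, -5.2]], [[-8.9, -3.2], [7.5, -3.2]]]
[[214, 201, 195], [213, 201, 194], [215, 203, 197], [214, 202, 195], [207, 196, 191], [208, 178, 161], [234, 135, 76], [232, 131, 66], [229, 125, 63], [227, 121, 61], [223, 119, 60], [221, 118, 61], [212, 110, 55], [199, 105, 54], [203, 112, 69], [216, 216, 215], [216, 216, 215], [217, 217, 215], [217, 217, 215], [216, 216, 214], [216, 216, 215], [216, 216, 214], [215, 216, 214], [214, 215, 213], [213, 214, 212], [214, 214, 212], [213, 214, 212], [214, 214, 213], [213, 214, 212], [181, 187, 177], [82, 101, 69], [82, 101, 70], [81, 100, 69], [80, 100, 67], [78, 98, 65], [78, 99, 65], [78, 98, 67], [81, 92, 74], [88, 85, 85], [123, 121, 118], [188, 182, 176], [206, 200, 194], [205, 200, 194], [209, 201, 195], [214, 202, 195]]
slot row 322 [(282, 203), (283, 203), (284, 202), (285, 201), (286, 169), (287, 147), (288, 160), (289, 160), (290, 160), (291, 158), (355, 160), (356, 160), (357, 161), (358, 153), (359, 138), (360, 162), (361, 191), (362, 191), (363, 192), (364, 196), (365, 196)]
[[-13.66   6.36]
 [ 14.75   6.35]
 [-14.06  -7.54]
 [ 15.15  -7.55]]
```

```bash
cat >> rel.py <<'E'
def near():
    im=capture("wrist").astype(int);c=calibration("wrist");p,R=tool();print(p,np.degrees(np.arctan2(R[1,0],R[0,0])),robot.read_state()["force"])
    cv2.imwrite("pics/near%d.png"%(robot.read_state()["time"]*100),im)
    m=(im[:,:,0]-im[:,:,2]>60)
    for v in range(304,338,3):
        u=np.nonzero(m[v,270:380])[0]+270
        if len(u): print(v,u.min(),u.max(),[((onplane(c,[(u.min()-.5,v),(u.max()+.5,v)],z)-p)@R)[:,[0,2]].round(1).tolist() for z in (76,80)])
    q=im[300:345,323];print("col",[300+i for i in range(45) if q[i][0]-q[i][2]>60])
E
python3 -m crank '[[1,[-0.0015,0.002,0.0016],0],[1,[0,0.002,0],0],[1,[0,0,0],0],[1,[0,0,0],0],[1,[0,0,0],0]]'
python3 -c "from rel import *;near()"
```

```text
time: 8.67
eef_pos: [512.8, -42.9, 86.8]
orientation: [0.701, -0.701, 0.09, -0.09]
force: [-0.8, 0.3, -2.1]
gripper_width: 55.7
[512.83 -42.93  86.86] -14.698869031492958 [ 0.08 -0.56 -0.97]
307 295 355 [[[-11.3, 0.3], [14.1, 0.3]], [[-11.0, 2.2], [13.7, 2.2]]]
310 295 355 [[[-11.3, -1.1], [14.1, -1.1]], [[-11.0, 0.8], [13.8, 0.8]]]
313 295 354 [[[-11.4, -2.5], [13.7, -2.5]], [[-11.0, -0.5], [13.4, -0.5]]]
316 296 353 [[[-11.0, -3.9], [13.3, -3.9]], [[-10.7, -1.9], [13.0, -1.9]]]
319 298 351 [[[-10.2, -5.3], [12.5, -5.3]], [[-9.9, -3.2], [12.2, -3.2]]]
322 303 347 [[[-8.1, -6.7], [10.9, -6.7]], [[-7.9, -4.6], [10.6, -4.6]]]
col [306, 307, 308, 309, 310, 311, 312, 313, 314, 315, 316, 317, 318, 319, 320, 321, 322, 323][ WARN:0@0.414] global loadsave.cpp:1063 imwrite_ Unsupported depth image for selected encoder is fallbacked to CV_8U.
```

```bash
python3 -m crank '[[1,[0.0007,0.0015,-0.0004],0],[1,[0,0.001,0],0],[1,[0,0,0],0],[1,[0,0,0],0],[1,[0,0,0],0]]'
python3 -c "from rel import *;near()" 2>/dev/null
```

```text
time: 9.13
eef_pos: [513.4, -43.5, 84.4]
orientation: [-0.701, 0.701, -0.09, 0.09]
force: [-0.5, -0.3, -1.5]
gripper_width: 55.6
[513.44 -43.51  84.4 ] -14.700256031407067 [-0.04  0.04 -0.86]
307 293 353 [[[-12.0, 1.5], [13.0, 1.5]], [[-11.6, 3.4], [12.7, 3.4]]]
310 292 353 [[[-12.4, 0.1], [13.0, 0.1]], [[-12.1, 2.0], [12.7, 2.1]]]
313 293 353 [[[-12.0, -1.3], [13.1, -1.3]], [[-11.7, 0.7], [12.7, 0.7]]]
316 293 353 [[[-12.1, -2.6], [13.1, -2.6]], [[-11.7, -0.6], [12.8, -0.6]]]
319 295 351 [[[-11.3, -4.0], [12.3, -4.0]], [[-11.0, -2.0], [12.0, -1.9]]]
322 298 349 [[[-10.0, -5.4], [11.5, -5.4]], [[-9.8, -3.3], [11.2, -3.3]]]
325 304 341 [[[-7.6, -6.8], [8.2, -6.8]], [[-7.4, -4.6], [8.0, -4.6]]]
col [306, 307, 308, 309, 310, 311, 312, 313, 314, 315, 316, 317, 318, 319, 320, 321, 322, 323, 324, 325]
```

```bash
python3 -m crank '[[1,[0,0.003,0],0],[1,[0,0.003,0],0],[1,[0,0.003,0],0],[1,[0,0.003,0],0],[1,[0,0,0],0]]'
python3 -c "from rel import *;near()" 2>/dev/null
```

```text
time: 9.6
eef_pos: [512.8, -43.3, 71.5]
orientation: [0.701, -0.701, 0.091, -0.09]
force: [0.4, 0.4, -1.0]
gripper_width: 55.7
[512.99 -43.35  71.82] -14.69622290640375 [-0.1   0.24 -0.92]
307 351 351 [[[10.9, 7.4], [11.3, 7.4]], [[10.6, 9.4], [11.0, 9.4]]]
310 353 354 [[[11.7, 6.2], [12.4, 6.2]], [[11.3, 8.1], [12.1, 8.1]]]
313 298 355 [[[-9.1, 4.9], [12.8, 5.0]], [[-8.8, 6.9], [12.5, 6.9]]]
316 295 354 [[[-10.2, 3.7], [12.5, 3.7]], [[-9.9, 5.7], [12.1, 5.7]]]
319 294 356 [[[-10.7, 2.4], [13.3, 2.4]], [[-10.3, 4.5], [12.9, 4.5]]]
322 292 357 [[[-11.4, 1.1], [13.7, 1.2]], [[-11.1, 3.2], [13.3, 3.2]]]
325 292 357 [[[-11.5, -0.1], [13.7, -0.1]], [[-11.1, 2.0], [13.3, 2.0]]]
328 292 357 [[[-11.5, -1.4], [13.7, -1.4]], [[-11.2, 0.7], [13.4, 0.8]]]
331 292 356 [[[-11.5, -2.7], [13.4, -2.7]], [[-11.2, -0.5], [13.0, -0.5]]]
334 294 355 [[[-10.8, -4.0], [13.0, -4.0]], [[-10.5, -1.8], [12.7, -1.8]]]
337 296 353 [[[-10.1, -5.3], [12.3, -5.3]], [[-9.8, -3.0], [12.0, -3.0]]]
col [312, 313, 314, 315, 316, 317, 318, 319, 320, 321, 322, 323, 324, 325, 326, 327, 328, 329, 330, 331, 332, 333, 334, 335, 336, 337, 338, 339, 340, 341]
```

```bash
python3 -m crank '[[1,[0.0004,0.005,0],0],[1,[0,0.005,0],0],[1,[0,0.005,0],0],[1,[0,0.005,0],0],[1,[0,0.005,0],0]]'
python3 -m crank '[[1,[0,0.003,0],0],[1,[0,0.002,0],0],[1,[0,0,0],0],[1,[0,0,0],0],[1,[0,0,0],0]]'
python3 -m crank '[[1,[0,0.001,0],0],[1,[0,0.001,0],0],[1,[0,0.001,0],0],[1,[0,0,0],0],[1,[0,0,0],0]]'
```

```text
time: 10.07
eef_pos: [513.6, -43.5, 46.7]
orientation: [0.701, -0.701, 0.091, -0.09]
force: [-0.3, 0.6, -2.0]
gripper_width: 56.2
time: 10.48
eef_pos: [514.0, -43.6, 42.6]
orientation: [-0.701, 0.701, -0.09, 0.091]
force: [0.2, -0.5, -1.8]
gripper_width: 55.7
time: 10.9
eef_pos: [513.8, -43.6, 39.4]
orientation: [0.701, -0.701, 0.09, -0.09]
force: [0.2, -0.2, -2.2]
gripper_width: 55.6
```

Expected contact at TCP z ≈ 36; feel for it in 1 mm steps.

```bash
python3 -m crank '[[1,[0,0.001,0],0],[1,[0,0.001,0],0],[1,[0,0,0],0],[1,[0,0,0],0]]'
python3 -m crank '[[1,[0,0.001,0],0],[1,[0,0,0],0],[1,[0,0,0],0]]'
python3 -m crank '[[1,[0,0.001,0],0],[1,[0,0,0],0],[1,[0,0,0],0]]'
python3 -c "
from h import *
cv2.imwrite('pics/s6.png',cv2.resize(capture('side')[240:410,220:350],(0,0),fx=3.5,fy=3.5))"
```

```text
time: 11.23
eef_pos: [513.7, -43.6, 37.3]
orientation: [0.701, -0.701, 0.091, -0.09]
force: [-0.3, -0.6, -1.6]
gripper_width: 55.9
time: 11.48
eef_pos: [513.8, -43.6, 36.3]
orientation: [0.701, -0.701, 0.09, -0.09]
force: [-0.1, -0.5, -1.3]
gripper_width: 55.6
time: 11.73
eef_pos: [513.9, -43.6, 35.9]
orientation: [-0.701, 0.701, -0.09, 0.09]
force: [-3.2, 0.4, 4.5]
gripper_width: 55.7
```

View pics/s6.png

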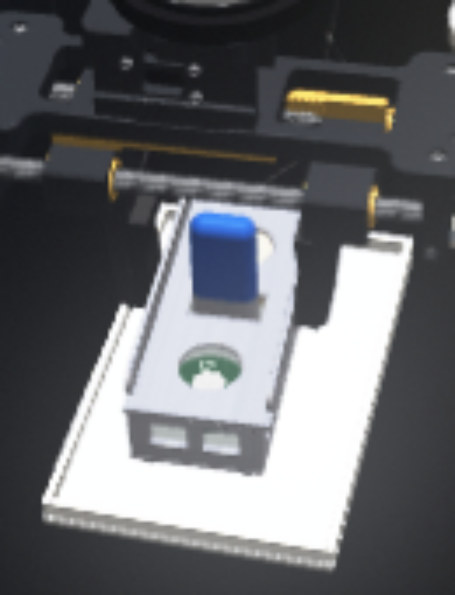

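The side view shows the cover flat on the cassette with the bar standing through the slot, and the force shows contact at TCP z=35.9. I'll release, rise clear and turn 90°.

```bash
python3 -m crank '[[-1,[0,0,0],0],[-1,[0,0,0],0],[-1,[0,0,0],0],[-1,[0,0,0],0],[-1,[0,0,0],0]]'
python3 -m crank '[[-1,[0,0,0],0],[-1,[0,-0.005,0],0],[-1,[0,-0.015,0],0],[-1,[0,-0.025,0],0],[-1,[0,-0.025,0],0]]'
python3 -m crank '[[-1,[0,-0.02,0],7],[-1,[0,0,0],7],[-1,[0,0,0],7],[-1,[0,0,0],7],[-1,[0,0,0],7]]'
python3 -m crank '[[-1,[0,0,0],7],[-1,[0,0,0],7],[-1,[0,0,0],7],[-1,[0,0,0],7],[-1,[0,0,0],7]]'
python3 -m crank '[[-1,[0,0,0],7],[-1,[0,0,0],7],[-1,[0,0,0],6],[-1,[0,0,0],0],[-1,[0,0,0],0]]'
python3 - <<'E'
from h import *
p,R=tool();print(p,np.degrees(np.arctan2(R[1,0],R[0,0])))
cv2.imwrite("pics/w7.png",capture("wrist"));cv2.imwrite("pics/s7.png",capture("side"))
a=cv2.imread("pics/w7.png");b=cv2.resize(cv2.imread("pics/s7.png")[240:410,230:350],(0,0),fx=2.4,fy=2.4)[:400]
o=np.zeros((400,788,3),np.uint8);o[:,:500]=a[:400,70:570];o[:b.shape[0],500:]=b[:,:288];cv2.imwrite("pics/c7.png",o)
E
```

```text
time: 12.2
eef_pos: [513.8, -43.6, 35.3]
orientation: [0.701, -0.701, 0.09, -0.09]
force: [-0.2, 0.2, -0.4]
gripper_width: 86.8
time: 12.62
eef_pos: [512.9, -43.3, 105.7]
orientation: [0.701, -0.701, 0.091, -0.09]
force: [0.7, -0.4, 0.1]
gripper_width: 88.0
time: 13.03
eef_pos: [513.9, -43.6, 126.0]
orientation: [0.641, -0.641, 0.299, -0.299]
force: [-0.5, -0.3, -0.6]
gripper_width: 88.2
time: 13.45
eef_pos: [513.8, -43.6, 125.8]
orientation: [0.521, -0.521, 0.478, -0.478]
force: [-0.3, 0.2, 0.2]
gripper_width: 87.8
time: 13.87
eef_pos: [513.8, -43.6, 125.7]
orientation: [-0.433, 0.433, -0.559, 0.559]
force: [0.4, 0.3, 0.5]
gripper_width: 88.1
[513.83409602 -43.60707609 125.67967932] -104.50940961823608
```

View pics/c7.png

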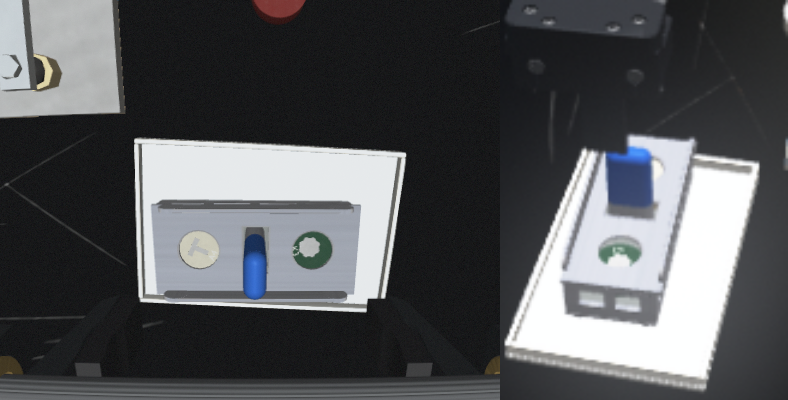

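Seen from both sides, the cover lies flat and square on the rim, with the bar top near (325,265) in full wrist pixels. I'll centre by about 1 mm, descend to the bar_grip height and grip.

```bash
python3 -m crank '[[-1,[0.001,0.015,0.0005],0],[-1,[0,0.025,0],0],[-1,[0,0.025,0],0],[-1,[0,0.012,0],0],[-1,[0,0.006,0],0]]' 50
python3 -m crank '[[-1,[0,0,0],0],[-1,[0,0,0],0],[1,[0,0,0],0],[1,[0,0,0],0],[1,[0,0,0],0]]' 50
python3 -m crank '[[1,[0,0,0],0],[1,[0,0,0],0],[1,[0,0,0],0],[1,[0,0,0],0],[1,[0,0,0],0]]'
python3 -m crank '[[1,[0,0,0],0],[1,[0,0,0],0],[1,[0,0,0],0],[1,[0,0,0],0],[1,[0,0,0],0]]'
```

```text
time: 14.38
eef_pos: [512.5, -44.2, 40.5]
orientation: [0.432, -0.433, 0.561, -0.558]
force: [-0.3, 0.1, -0.2]
gripper_width: 88.3
time: 14.8
eef_pos: [514.8, -44.9, 43.5]
orientation: [-0.432, 0.432, -0.559, 0.56]
force: [0.5, 0.7, -0.2]
gripper_width: 70.5
time: 15.22
eef_pos: [514.0, -44.7, 42.4]
orientation: [0.432, -0.432, 0.56, -0.56]
force: [-0.7, 0.0, -0.5]
gripper_width: 37.0
time: 15.63
eef_pos: [514.0, -44.6, 42.4]
orientation: [0.432, -0.432, 0.56, -0.56]
force: [0.9, -0.0, -0.7]
gripper_width: 11.5
```

```bash
python3 -m crank '[[1,[0,0,0],0],[1,[0,-0.002,0],0],[1,[0,-0.004,0],0],[1,[0,-0.007,0],0],[1,[0,-0.008,0],0]]'
python3 -m crank '[[1,[0,-0.009,0],0],[1,[0,-0.009,0],0],[1,[0,-0.009,0],0],[1,[0,-0.009,0],0],[1,[0,-0.009,0],0]]'
python3 -m crank '[[1,[0,-0.009,0],0],[1,[0,-0.009,0],0],[1,[0,-0.009,0],0],[1,[0,-0.009,0],0],[1,[0,-0.009,0],0]]'
python3 -m crank '[[1,[0,-0.008,0],0],[1,[0,-0.006,0],0],[1,[0,-0.003,0],0],[1,[0,-0.001,0],0],[1,[0,0,0],0]]'
python3 -m crank '[[1,[0,0,0],0],[1,[0,0,0],0],[1,[0,0,0],0],[1,[0,0,0],0],[1,[0,0,0],0]]'
python3 - <<'E'
from h import *
s=robot.read_state();p,R=tool();print(p,R.round(3),s["force"],s["ft_torque"],s["gripper_width"],np.abs(s["joint_velocities"]).max())
cv2.imwrite("pics/w8.png",capture("wrist"));a=capture("side")
c=calibration("side")
o=np.hstack([cv2.resize(a[150:410,190:390],(400,520)),cv2.resize(capture("scene")[130:260,320:420],(400,520))]);cv2.imwrite("pics/c8.png",o)
E
```

```text
time: 16.05
eef_pos: [513.1, -44.4, 63.2]
orientation: [0.432, -0.432, 0.56, -0.559]
force: [-0.1, 1.1, -7.1]
gripper_width: 11.5
time: 16.47
eef_pos: [514.2, -44.7, 109.6]
orientation: [-0.432, 0.432, -0.56, 0.56]
force: [0.3, 0.7, -8.0]
gripper_width: 11.7
time: 16.88
eef_pos: [513.9, -44.6, 154.3]
orientation: [0.432, -0.432, 0.56, -0.56]
force: [-0.2, 0.2, -6.5]
gripper_width: 11.7
time: 17.3
eef_pos: [514.0, -44.7, 171.4]
orientation: [0.432, -0.432, 0.56, -0.56]
force: [-0.5, 0.1, -6.9]
gripper_width: 11.5
time: 17.72
eef_pos: [513.9, -44.6, 171.2]
orientation: [0.432, -0.432, 0.56, -0.56]
force: [-0.8, -0.3, -7.3]
gripper_width: 11.3
[513.90435334 -44.64408476 171.16596594] [[-0.254 -0.     0.967]
 [-0.967  0.    -0.254]
 [-0.    -1.    -0.   ]] [-0.78116955 -0.26969119 -7.29436426] [ 0.06080842 -0.00096491 -0.00808493] 11.32648215952602 0.002213955406161667
```

View pics/c8.png

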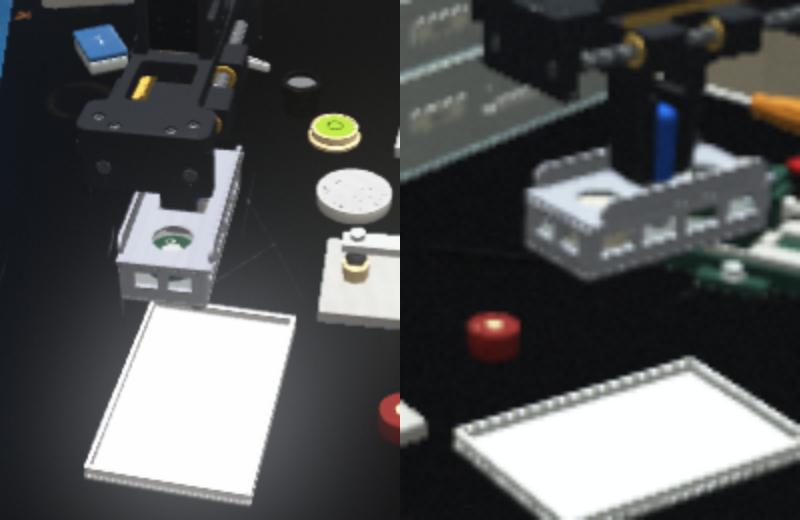

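View pics/w8.png

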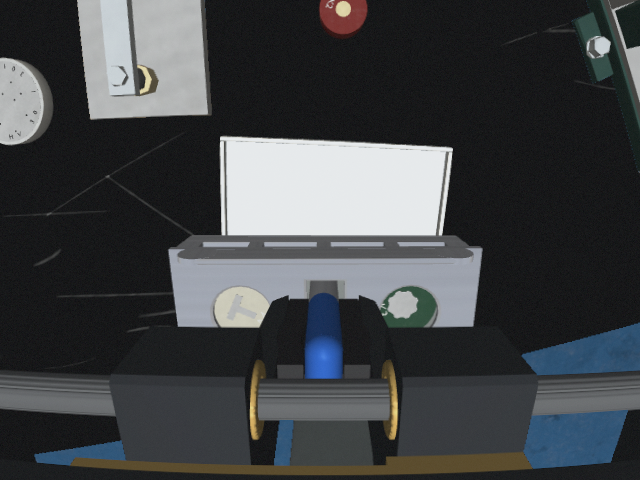

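All three views show the cassette hanging level above the tray, with the cover flat and both specimens visible through the windows. The feet are about 130 mm up.

```bash
python3 -c "
from rig import robot;print(robot.sign_off())"
```

```text
the job is handed in; nothing more can be done
None
```

The cassette is closed and hanging level above the drip tray, held by its lifting bar, and I handed the job in at about 18 s.

- **Cover:** I gripped it across its folded edges and centred its slot on the bar with wrist-camera measurements. I lowered it until it touched the rim at TCP z = 36 mm, with about 6 N of contact, then let go. It lay flat and square on the rim.
- **Lift:** I gripped the bar across its 12 mm thickness at 50 N and raised it straight up 129 mm. The feet are about 132 mm above the bench.
- **Last checks:** The arm is still and the tool vertical. The gripper reads 11.3–11.5 mm and carries about 7 N, roughly the weight of the loaded cassette plus cover. The cover is flat, and both specimens show through its windows.
- **Bystanders:** The red specimen, test block and loupe were not touched, and the pictures show nothing out of place.
- **Disagreements:** Slot and bar position estimates from different heights differed by up to about 1.5 mm. Corrections from close by resolved this before the bar went through the slot. No check failed.

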